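# Fit the syrup pump and hold its jar at the cup

## Robot

A 6-joint arm with a two-finger parallel gripper is mounted at the origin on the work surface. World frame = base frame: x ahead of the robot, y to its left, z up, the work surface at z = 0. Lengths are in mm, angles in rad, forces in N, time in s.
With the tool pointing down it reaches from about 250 to 775 mm from the base axis. Payload 8.9 kg.
Tool frame: the origin (TCP) lies between the finger pads, 19 mm behind the fingertips; this is the grasp point; z points along the fingers, y is the line along which they close (so a half turn about z gives the same grasp; the last joint's range is limited). The gripper opens to 85 mm and grips with 20 to 120 N. Pads are 22 mm wide; open, the fingers measure 114 mm over their backs; the gripper's body (76 mm by 85 mm) begins 54 mm behind the grasp point. The pads swing forward as they close: fully open they stand 13 mm farther back than shut.
Start: joints at [1.082, 0.291, -0.153, 1.127, 0, 1.431], TCP at [179.917, 493.208, 250.005] pointing down, gripper open.
Joint ranges: [-2.52, 2.52], [-0.91, 1.74], [-1.3, 1.37], [-1.96, 2.02], [-1.52, 1.47], [-3.14, 3.14]. Speed limits (rad/s): [2.22, 2.22, 2.79, 3.14, 3.14, 3.14].

## Interface

Orientations are given as a unit quaternion [x, y, z, w].
In Python, from plant import arm gives the robot as it stands.
- The arm moves only by the shell command python3 -m inch 'ROWS' [OPENING] [FORCE]. ROWS is a JSON object whose one key "increments" holds a list of rows, each a list of 6 numbers: the shift along the world's x, y, z in m, then the turn, a rotation vector about the world's x, y, z in degrees. A call has 1 to 8 rows; each row is the pose to reach, as a shift and turn from the pose commanded when the call began; what a row does not reach only later rows make up. A row lasts 1/10 s, in which the tool goes at most 50 mm and 8.59 degrees, less where a joint would pass 70% of its speed; a pose out of reach is approached as far as the arm can. A call with a gripper value outside its range is refused whole. OPENING is the opening, from -1 (shut) to 1 (fully open), set as the call begins (- or left out, the last holds). The fingers move at their own pace and stop on an object; FORCE is the grip in N (left out, the last holds). Time passes only in rows, so rows that repeat a pose let the fingers close. It gives the time, the measured TCP pose, the force, the opening and the grip force at its end, in the units of the state.
- arm.observe(): the state, without advancing time (a new reading comes with each control period).
- arm.grab_frame(name): name is "side" or "top"; returns (picture, depth): 384x512x3 uint8, blue, green, red; 384x512 float32, mm along the optical axis (not along the pixel's ray), 0 where there is no reading.
- arm.camera_info(name): a dict with "mtx" (3x3 intrinsics, pixels), "dist" ([k1, k2, p1, p2, k3] as OpenCV has them; the pictures are not rectified), "pose" (4x4, takes a point from camera to world coordinates). Camera axes: x right, y down, z forward; pixel columns grow to the right and rows downward; lengths in mm; the calibration is good to about 2 mm. A picture is of the moment at which its call begins. camera_info takes no time and is no camera call.
- arm.job_done(): hands the job in; it is judged then, once.
The state is a dict: "time_s": time; "q": joint angles; "qvel": joint speeds; "joint_efforts": joint torques, N m; "tool_pos": TCP position; "tool_rot": TCP orientation; "contact_force": force on the tool from outside, world axes, zero at the start; "ft_torque": the same for the moment, N m; "grip_width": finger opening in mm; "grip_force": force on a finger pad.
Only numpy, scipy, OpenCV 4.12 (cv2) and the standard library are available. Lean on these libraries where they do the work, as an engineer would, in place of code of your own. Each camera call takes 0.05 s, during which the arm holds its last target. There are 200 camera calls.

## Task

Take the syrup pump out of the draining rack and set it upright in the one open jar on the revolving jar carousel, lowering it until its collar rests on the jar's neck before you let go, with its spout pointing outward over the edge of the turntable. Then turn the carousel until that jar stands squarely in front of the cup on the drip tray with the spout over the cup, and finish while holding the carousel still by its centre handle, clear of the pump, so that someone can work the pump. Leave the cup and everything else where they stand.

Things in the scene. Friction and masses are not known exactly. Their poses are not given: they have to be found in the camera images.
- pump: Drop-in syrup pump, rigid, about 70 g, upright in one hole of the rack at first. Origin: on its axis under the collar, the face that rests on rack or neck; z up, spout along -x. Below: barrel 16 mm thick to 34 mm down, tapering by 42 mm to the 8 mm dip tube, which ends 82 mm down. Above: collar 34 mm wide, 12 high, a 10 mm stem, then the head, 36 (x) by 24 (y) mm, from 36 to 54 mm up.
- pump_head (a point): Centre of the pump's head, 45 mm above the pump's origin; the place to grip, across the head's 24 mm width (along the pump's y).
- pump_spout (a point): End of the pump's spout, 71 mm from the pump's axis along its -x and 33 mm above the pump's origin. The spout is an 8 mm thick tube, up to 51 mm above the origin.
- jar_mouth (a point): Centre of the open jar's mouth, top of its neck, 125 mm above the work surface, 74 mm from the carousel's axis. White stoneware jar, 62 mm wide, 95 mm high, clipped to the turntable, the only one of four without a lid. Neck 30 mm outside, hole 20 mm, hollow 89 mm deep. The point turns with the carousel: its -x points outward from the axis through this jar.
- carousel: The turntable with its four jars, turning about its vertical axis; origin on the axis at the work surface, z up, its -x pointing outward through the open jar. No stops; light friction (0.06 N m), stays where left. Wooden disc of radius 108 mm, top 30 mm above the work surface, four jars at 90 degrees on a 74 mm radius; the closed ones reach 145 mm above the work surface.
- handle_grip (a point): Where to grip the centre handle, on the carousel's axis, 215 mm above the work surface. The handle is a dark wooden bar on a steel post, fixed to the turntable: 15 mm thick (carousel's x), 50 mm long (carousel's y: square to the line to the open jar), from 196 to 230 mm above the work surface.
- front_spot (a point): Fixed point where jar_mouth lies when the open jar stands squarely in front: 74 mm from the carousel's axis on the line towards the cup, 125 mm above the work surface.
- cup_rim (a point): Centre of the cup's mouth, 99 mm above the work surface. White cup, 76 mm across the rim, 85 mm high, loose on the steel drip tray (112 by 124 mm, top 14 mm above the work surface) fixed to the front of the carousel's stand; its axis is about 153 mm from the carousel's axis.
- cup: The same cup; origin: centre of its underside. To be left where it stands.
- rack: Wooden draining rack, 70 mm (x) by 170 mm (y), top 107 mm above the work surface, fixed, with two 20 mm holes through its 12 mm top board at y = -50 mm and y = +50 mm; origin: centre of its underside. It stands on either side of the carousel.
- stopper: Spare wooden jar stopper with a round 28 mm knob, standing in the rack's other hole, its knob reaching 45 mm above the rack's top. Origin: underside of its collar, on its axis. Leave it.
- canister: Steel canister with lid, 100 mm in diameter, 140 mm high; origin: centre of its underside. It stands on the side of the carousel away from the rack. Leave it.
- mug: Mug, 82 mm across, 92 mm high; origin: centre of its underside. Leave it.
- dice_cup: Dark wooden dice cup, 84 mm across the rim, 95 mm high; origin: centre of its underside. Leave it.
- cards: Card box, 64 by 90 by 20 mm, lying flat; origin: centre of its underside. Leave it.
- sugar_jar: Closed glass jar, 72 mm in diameter, 105 mm high; origin: centre of its underside. Leave it.
- chalk: Cue chalk, a 22 mm cube; origin: centre of its underside. Leave it.
Things that resemble listed ones, but are neither listed nor needed, are in the scene too. Leave any black or turquoise look-alike of the pump alone.

How it is judged:
By the outcome, as a careful person would: the job done as asked, in the order asked, and still so for the second after the job is handed in, while the arm keeps its last pose, push and grip.
It also fails if it takes over 64 s, if anything falls off the work surface, if the arm or the gripper's body presses on something with over 40 N, if the wrist force passes 120 N, or if a joint passes its speed limit or range.

## Working session

There is one attempt and no reset: what is moved stays moved. The work goes in short steps, Python scripts to look and compute and a shell command to move; the robot and the scene stay as the last step left them, time stands still between calls to the robot, and variables do not carry over. Pictures are saved under pics/ and viewed, at most 10 in all, crops included, and the job is handed in when it is done.

```bash
ls; mkdir -p pics
cat > h.py <<'E'
import numpy as np, cv2, pickle
from plant import arm
def snap(tag):
    d={}
    for n in ("side","top"):
        p,z=arm.grab_frame(n); d[n]=(p,z,arm.camera_info(n)); cv2.imwrite(f"pics/{tag}_{n}.png",p)
    pickle.dump(d,open(f"pics/{tag}.pkl","wb")); return d
def load(tag): return pickle.load(open(f"pics/{tag}.pkl","rb"))
def cloud(e):
    p,z,c=e; h,w=z.shape
    v,u=np.mgrid[:h,:w]; uv=np.stack([u,v],-1).reshape(-1,1,2).astype(float)
    n=cv2.undistortPoints(uv,np.array(c["mtx"],float),np.array(c["dist"],float)).reshape(h,w,2)
    P=np.dstack([n*z[...,None],z]); T=np.array(c["pose"])
    W=P@T[:3,:3].T+T[:3,3]; W[z==0]=np.nan; return W
def proj(e,X):
    c=e[2];T=np.linalg.inv(np.array(c["pose"])); 
    return cv2.projectPoints(np.array(X,float).reshape(-1,3),cv2.Rodrigues(T[:3,:3])[0],T[:3,3],np.array(c["mtx"],float),np.array(c["dist"],float))[0].reshape(-1,2)
E
python3 - <<'E'
from h import *
d=snap("a")
cv2.imwrite("pics/a.png",cv2.resize(np.hstack([d["side"][0],d["top"][0]]),None,fx=.78,fy=.78))
for n in d: print(n,np.round(d[n][2]["pose"],3).tolist(),np.round(d[n][2]["mtx"],1).tolist())
print(arm.observe())
E
```

```text
pics
side [[0.984, -0.11, 0.138, 310.659], [-0.177, -0.595, 0.784, -1004.083], [-0.005, -0.796, -0.605, 1045.289], [0.0, 0.0, 0.0, 1.0]] [[464.0, 0.0, 251.3], [0.0, 464.0, 190.8], [0.0, 0.0, 1.0]]
top [[0.025, -0.987, 0.161, 320.279], [-0.999, -0.028, -0.017, 170.891], [0.022, -0.161, -0.987, 1440.033], [0.0, 0.0, 0.0, 1.0]] [[369.3, 0.0, 258.1], [0.0, 369.3, 193.5], [0.0, 0.0, 1.0]]
{'time_s': 0.1, 'q': array([ 1.08170009e+00,  2.91229439e-01, -1.54036954e-01,  1.12669446e+00,
       -1.65311174e-05,  1.43151454e+00]), 'qvel': array([-0.00069303, -0.00195846,  0.00215515, -0.00128498, -0.00010714,
        0.00114761]), 'joint_efforts': array([ 2.09925049e-03, -5.37977672e+01,  3.31919575e+01,  9.22301318e-03,
       -1.04872227e-04,  4.25600632e-06]), 'tool_pos': array([179.74973444, 492.88314627, 249.49204865]), 'tool_rot': array([ 1.74016746e-01,  9.84742521e-01, -5.56314674e-04, -1.72084884e-04]), 'contact_force': array([ 0.81506051, -0.56895449,  0.09260423]), 'ft_torque': array([ 0.05422291, -0.01243051, -0.01477184]), 'grip_force': 0.0, 'grip_width': 85.45468440647669}
```

View pics/a_side.png

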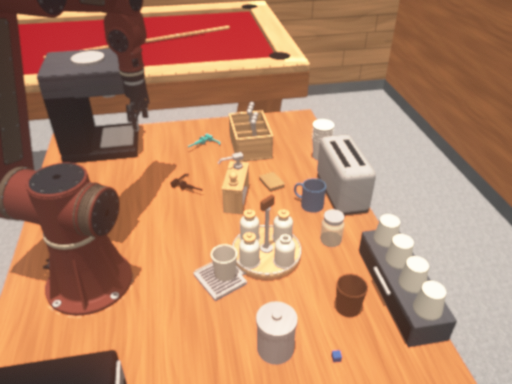

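View pics/a_top.png

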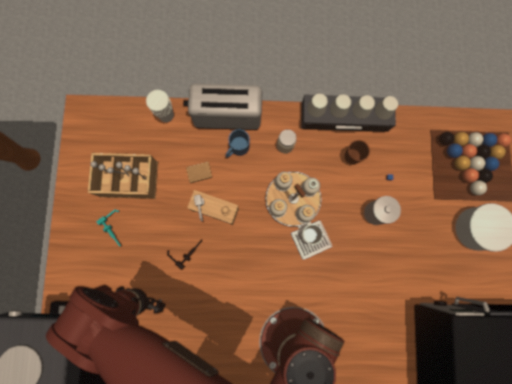

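Side view: pump on the rack at about (237,165), look-alikes turquoise (205,140) and black (185,184) lying on the table, carousel at (267,248), cup (224,262). In the top view the rack is at (213,207) with the pump at (199,200); the open jar seems to be at (311,186). I'll enlarge to confirm.

Run:
```python
from h import *
d=load("a")
s=d["side"][0][145:300,185:310]; t=d["top"][0][160:265,180:340]
a=cv2.resize(s,(400,496),interpolation=cv2.INTER_CUBIC); b=cv2.resize(t,(400,262),interpolation=cv2.INTER_CUBIC)
c=np.zeros((496,800,3),np.uint8); c[:,:400]=a; c[:262,400:]=b
cv2.imwrite("pics/crop1.png",c)
```

```text
(no output)
```

View pics/crop1.png

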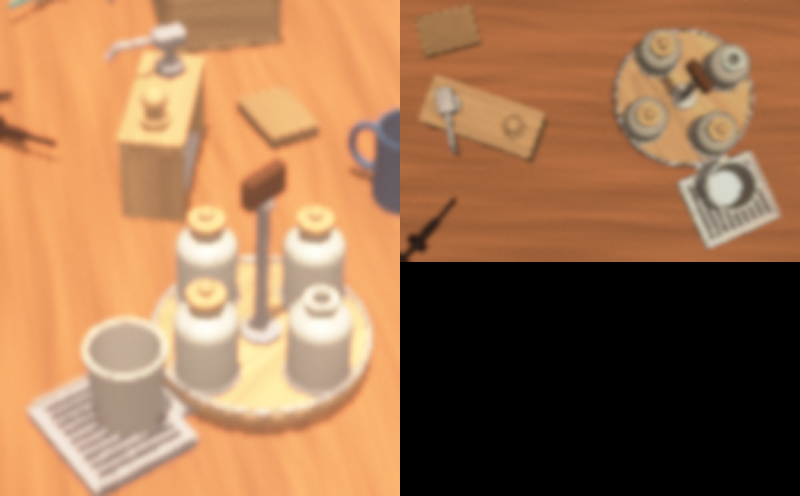

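The open jar (dark hole, no yellow lid) is at side (285,238) / top (313.6,184). The silver pump is in the rack, with its head at side (238,156) / top (199,200) and its spout tip at (219,162)/(201,220). The black and turquoise look-alikes lie on the table and are not the ones meant. Next I measure from two views plus depth.

```bash
cat >> h.py <<'E'
def tri(d,ps,pt):
    A=[];b=[]
    for n,p in(("side",ps),("top",pt)):
        c=d[n][2];T=np.array(c["pose"])
        r=cv2.undistortPoints(np.array([[p]],float),np.array(c["mtx"],float),np.array(c["dist"],float)).ravel()
        r=T[:3,:3]@[*r,1];r/=np.linalg.norm(r);M=np.eye(3)-np.outer(r,r);A.append(M);b.append(M@T[:3,3])
    x=np.linalg.solve(sum(A),sum(b)); return x,[np.linalg.norm(M@x-q) for M,q in zip(A,b)][0]*2
E
python3 - <<'E'
from h import *
d=load("a")
for k,s,t in [("jar",(285,237.8),(313.6,184)),("handle",(267.5,203.4),(299.2,190.4)),("head",(237.8,156),(198.8,200)),("spout",(219.4,162),(201.2,220)),("cup",(224,252.8),(310,234.8)),("stopper",(232.8,173.5),(225,210))]:
    x,e=tri(d,s,t);print(k,x.round(1),round(e,1))
for n in d:
    W=cloud(d[n]);Z=W[...,2]
    def roi(c,r,z0,z1):
        m=(np.hypot(W[...,0]-c[0],W[...,1]-c[1])<r)&(Z>z0)&(Z<z1);return W[m]
    print(n,"table",np.nanmedian(Z[(Z<20)&(Z>-20)]))
    J=tri(d,(285,237.8),(313.6,184))[0];H=tri(d,(237.8,156),(198.8,200))[0];C=tri(d,(224,252.8),(310,234.8))[0];G=tri(d,(267.5,203.4),(299.2,190.4))[0]
    for k,c,r,a,b in [("jar",J,25,112,135),("head",H,35,150,175),("rack",H,130,102,112),("cup",C,50,90,106),("handle",G,40,205,240),("disc",G,120,22,38),("jars/lids",G,120,135,150)]:
        P=roi(c,r,a,b)
        if len(P)<5: print(k,len(P));continue
        mn,mx=P.min(0),P.max(0);(cx,cy),(w,h),an=cv2.minAreaRect(P[:,:2].astype(np.float32))
        print(k,len(P),"mean",P.mean(0).round(1),"mid",((mn+mx)/2).round(1),"ext",(mx-mn).round(1),"rect",np.round([cx,cy,w,h,an],1), "z95",np.percentile(P[:,2],95).round(1))
E
```

```text
jar [575.5 -52.9 127.7] 0.0
handle [535.8  10.3 210.8] 0.1
head [501.6 355.3 156.7] 0.7
spout [433.7 344.8 146.4] 2.9
cup [395.7 -45.9  92.5] 4.3
stopper [469.9 262.8 149.5] 1.1
side table 0.16343553302067448
jar 90 mean [576.2 -50.4 120.3] mid [574.6 -51.  120.2] ext [33.8 36.  16.3] rect [576.8 -48.3  32.8  30.1  55.9] z95 126.4
head 73 mean [497.5 356.7 158.2] mid [494.  359.7 157.6] ext [53.5 31.1 14.8] rect [493.3 357.7  52.9  27.   13.1] z95 163.1
rack 417 mean [485.5 307.2 106.9] mid [486.7 317.5 107. ] ext [113.1 178.9   9.8] rect [486.9 317.1 175.9  71.5  72.1] z95 110.7
cup 177 mean [396.4 -52.5  96.3] mid [401.4 -53.6  96.6] ext [84.1 77.9 13.2] rect [396.6 -53.6  80.5  73.9  58.4] z95 101.5
handle 148 mean [533.8   6.9 220.9] mid [534.7  10.  219.3] ext [45.2 38.  28.5] rect [534.   11.6  50.4  18.9  32.9] z95 231.0
disc 1171 mean [532.8 -18.7  30.7] mid [538.2  12.3  30. ] ext [207.  219.9  15.9] rect [532.6   7.9 209.9 214.1  45.4] z95 36.5
jars/lids 82 mean [516.9  19.9 140.4] mid [534.   19.5 141.9] ext [133.  125.4  13.7] rect [534.3  11.4 125.9 118.8  81.8] z95 145.
[... 223 characters left out ...]
 26.1 14.6] rect [494.  359.4  49.6  25.1   2.2] z95 163.4
rack 655 mean [485.6 308.5 106.7] mid [488.2 313.4 107.1] ext [114.4 173.9   9.8] rect [487.4 312.4 168.7  70.3  72.3] z95 111.0
cup 84 mean [398.8 -60.6  97.8] mid [396.5 -56.3  97.7] ext [72.7 74.2 15.2] rect [396.5 -55.8  71.3  73.8  45.5] z95 104.2
handle 86 mean [534.3  10.2 225.3] mid [536.   10.1 219.4] ext [45.3 35.  28.4] rect [535.5   9.1  49.4  15.   34.4] z95 232.0
disc 1300 mean [530.   12.1  30.3] mid [536.4   8.3  30. ] ext [215.7 214.   15.8] rect [533.5   8.9 209.2 212.5  24.2] z95 36.1
jars/lids 68 mean [516.4  25.9 139.9] mid [536.4  16.7 142.3] ext [150.3 132.4  14.6] rect [536.4   5.4 132.8 130.   77.8] z95 145.7
```

Everything checks out: the axis is about (535, 9.5), the jar is 73 mm from it at azimuth about -55.5°, and the cup is 153 mm from it at -155°. I'll refine the pump pose and the carousel with a two-view silhouette fit.

```bash
cat >> h.py <<'E'
from scipy.optimize import minimize
def box(x0,x1,y0,y1,z0,z1): return np.array([[x,y,z] for x in(x0,x1) for y in(y0,y1) for z in(z0,z1)],float)
def cyl(r,z0,z1):
    a=np.linspace(0,2*np.pi,24,endpoint=False);return np.array([[r*np.cos(t),r*np.sin(t),z] for t in a for z in(z0,z1)])
PUMP=[box(-18,18,-12,12,36,54),cyl(17,0,12),cyl(5,12,36),np.vstack([box(-20,-15,-4,4,43,51),box(-71,-67,-4,4,33,40)])]
TUBE=[cyl(8,-34,0),cyl(4,-82,-36)]
def render(e,parts,S=8):
    h,w=e[1].shape; m=np.zeros((h*S,w*S),np.uint8)
    for P in parts:
        q=(proj(e,P)+.5)*S; cv2.fillConvexPoly(m,cv2.convexHull(q.astype(np.float32)).astype(np.int32),255)
    return cv2.resize(m,(w,h),interpolation=cv2.INTER_AREA)/255.
def rz(a): c,s=np.cos(a),np.sin(a);return np.array([[c,-s,0],[s,c,0],[0,0,1]])
E
python3 - <<'E'
from h import *
d=load("a")
# masks: low saturation near the pump
M={}
for n,(x0,x1,y0,y1) in {"side":(212,250,148,176),"top":(188,212,190,224)}.items():
    hsv=cv2.cvtColor(d[n][0],cv2.COLOR_BGR2HSV)[...,1].astype(float)/255
    roi=np.zeros(hsv.shape,bool);roi[y0:y1,x0:x1]=1
    bg=np.percentile(hsv[roi],80);M[n]=(roi,np.clip((bg-hsv)/(bg-np.percentile(hsv[roi],3)),0,1))
    print(n,bg,M[n][1][roi].mean())
def cost(p,names=("side","top")):
    P=[q@rz(p[2]).T+[p[0],p[1],107] for q in PUMP];c=0
    for n in names:
        r,m=M[n];s=render(d[n],P);c+=((s-m)[r]**2).mean()
    return c
for names in(("side","top"),("side",),("top",)):
  best=min((minimize(cost,[500,358,a],args=(names,),method="Nelder-Mead",options=dict(initial_simplex=[[500,358,a],[508,358,a],[500,366,a],[500,358,a+.2]])) for a in(.05,.2,.35)),key=lambda r:r.fun)
  print(names,best.x[:2].round(1),np.degrees(best.x[2]).round(1),best.fun)
p=best=None
E
```

```text
side 0.5803921568627451 0.2874906015037595
top 0.6352941176470588 0.2825134478570189
('side', 'top') [502.5 361.7] 11.9 0.11774360336326017
('side',) [503.3 364.9] 4.9 0.06022576593588933
('top',) [502.3 360.4] 12.3 0.03849250075901927
```

```bash
python3 -m inch '{"increments":[[0.04,-0.016,0,0,0,4],[0.08,-0.033,0,0,0,8],[0.122,-0.05,0,0,0,12],[0.165,-0.067,0,0,0,16],[0.21,-0.085,0,0,0,20],[0.25,-0.102,0,0,0,24],[0.29,-0.118,0,0,0,28],[0.3226,-0.1317,0,0,0,31]]}' 1 30; python3 -m inch '{"increments":[[0,0,0,0,0,0],[0,0,0,0,0,0]]}'
```

```text
time_s: 0.9
tool_pos: [504.5, 360.1, 249.5]
tool_rot: [-0.096, 0.995, -0.0, -0.0]
contact_force: [0.3, -0.3, -0.3]
grip_width: 85.6
grip_force: 0.0
time_s: 1.1
tool_pos: [502.6, 360.9, 249.2]
tool_rot: [-0.094, 0.996, -0.0, -0.001]
contact_force: [-0.5, 0.1, 0.8]
grip_width: 85.4
grip_force: 0.0
```

```bash
python3 -m inch '{"increments":[[0,0,-0.02,0,0,0],[0,0,-0.04,0,0,0],[0,0,-0.06,0,0,0],[0,0,-0.08,0,0,0],[0,0,-0.09,0,0,0],[0,0,-0.098,0,0,0],[0,0,-0.098,0,0,0]]}'; python3 -m inch '{"increments":[[0,0,0,0,0,0],[0,0,0,0,0,0],[0,0,0,0,0,0],[0,0,0,0,0,0],[0,0,0,0,0,0],[0,0,0,0,0,0],[0,0,0,0,0,0],[0,0,0,0,0,0]]}' -1 30
python3 - <<'E'
from h import *
d=snap("b")
a=cv2.resize(d["side"][0][110:190,180:290],(400,291),interpolation=cv2.INTER_CUBIC);b=cv2.resize(d["top"][0][160:260,150:270],(390,291),interpolation=cv2.INTER_CUBIC)
cv2.imwrite("pics/b.png",np.hstack([a[:,:400],b]))
E
```

```text
time_s: 1.8
tool_pos: [501.7, 361.7, 151.5]
tool_rot: [-0.096, 0.995, -0.0, -0.001]
contact_force: [0.3, 0.0, 0.5]
grip_width: 85.1
grip_force: 0.0
time_s: 2.6
tool_pos: [502.8, 361.5, 152.4]
tool_rot: [-0.095, 0.995, 0.0, 0.0]
contact_force: [-1.1, -0.3, 5.4]
grip_width: 23.3
grip_force: 34.9
```

View pics/b.png

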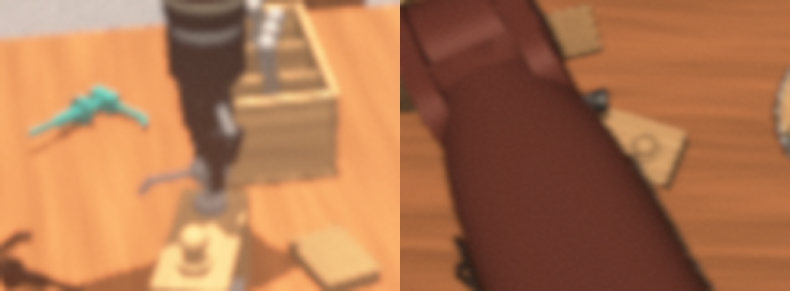

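The pump is gripped across the head (opening 23.3 mm), with its collar still on the rack. I'll lift it straight up.

```bash
python3 -m inch '{"increments":[[0,0,0.01,0,0,0],[0,0,0.03,0,0,0],[0,0,0.06,0,0,0],[0,0,0.09,0,0,0],[0,0,0.12,0,0,0],[0,0,0.15,0,0,0],[0,0,0.175,0,0,0],[0,0,0.19,0,0,0]]}' - 40; python3 -m inch '{"increments":[[0.03,-0.03,0,0,0,7],[0.06,-0.06,0,0,0,14],[0.08,-0.1,0,0,0,21],[0.1,-0.14,0,0,0,28],[0.12,-0.18,0,0,0,35],[0.133,-0.22,0,0,0,42],[0.145,-0.26,0,0,0,49],[0.148,-0.3,0,0,0,56]]}';python3 -m inch '{"increments":[[0,0,0,0,0,0],[0,0,0,0,0,0],[0,0,0,0,0,0]]}'
```

```text
time_s: 3.5
tool_pos: [502.7, 361.7, 344.6]
tool_rot: [-0.096, 0.995, 0.0, 0.001]
contact_force: [0.7, 0.9, -1.0]
grip_width: 23.5
grip_force: 39.2
time_s: 4.3
tool_pos: [651.1, 59.7, 341.7]
tool_rot: [-0.554, 0.833, 0.0, -0.0]
contact_force: [1.5, -0.6, -1.1]
grip_width: 23.5
grip_force: 39.3
time_s: 4.6
tool_pos: [650.3, 62.3, 342.2]
tool_rot: [-0.551, 0.834, 0.0, 0.0]
contact_force: [0.1, 0.2, -0.4]
grip_width: 23.5
grip_force: 39.3
```

```bash
python3 -m inch '{"increments":[[-0.008,-0.015,0,0,0,7],[-0.018,-0.03,0,0,0,14],[-0.028,-0.045,0,0,0,21],[-0.038,-0.06,0,0,0,28],[-0.048,-0.075,0,0,0,35],[-0.058,-0.09,0,0,0,42],[-0.066,-0.102,0,0,0,49],[-0.0738,-0.1125,0,0,0,57]]}' ; python3 -m inch '{"increments":[[0,0,0,0,0,0.5],[0,0,-0.02,0,0,0.5],[0,0,-0.04,0,0,0.5],[0,0,-0.06,0,0,0.5],[0,0,-0.06,0,0,0.5],[0,0,-0.06,0,0,0.5]]}'
python3 - <<'E'
from h import *
d=snap("c")
o=arm.observe();print(o["tool_pos"],o["tool_rot"])
a=cv2.resize(d["side"][0][150:280,210:340],(440,440),interpolation=cv2.INTER_CUBIC);b=cv2.resize(d["top"][0][150:250,260:340],(352,440),interpolation=cv2.INTER_CUBIC)
cv2.imwrite("pics/c.png",np.hstack([a,b]))
E
```

```text
time_s: 5.4
tool_pos: [576.3, -50.1, 342.3]
tool_rot: [0.884, -0.467, 0.0, -0.0]
contact_force: [-0.4, -0.4, -0.2]
grip_width: 23.4
grip_force: 39.3
time_s: 6.0
tool_pos: [576.9, -50.0, 282.5]
tool_rot: [0.885, -0.466, -0.0, -0.0]
contact_force: [0.3, 1.1, -0.3]
grip_width: 23.4
grip_force: 39.3
[577.4283728  -50.52128718 283.23781148] [ 8.84649920e-01 -4.66255092e-01  7.99180088e-04 -2.62944613e-04]
```

View pics/c.png

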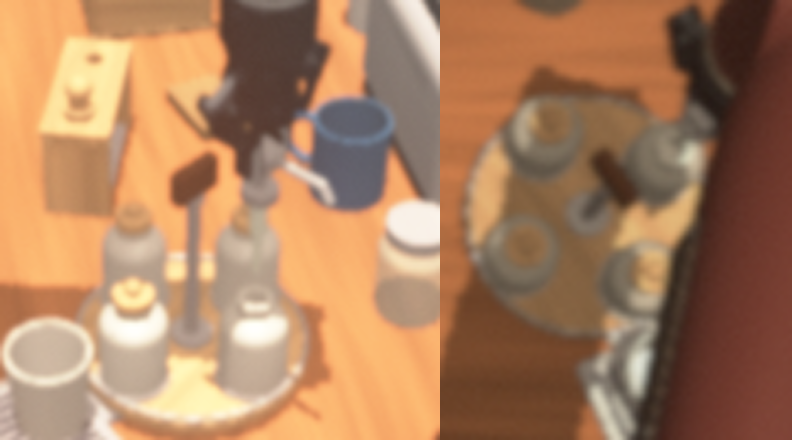

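The pump hangs upright over the open jar with its spout outward (crop: spout tip (330,195), tube down to about (258,285), mouth (257,297)). I'll check the tube-to-mouth offset with a numeric fit.

Run:
```python
from h import *
d=load("c");a=load("a");W=cloud(d["side"])
c=np.array([577,-50.3])
for z0,z1 in((128,150),(155,170),(170,185),(185,200),(203,234),(237,250)):
    m=(np.hypot(W[...,0]-c[0],W[...,1]-c[1])<28)&(W[...,2]>z0)&(W[...,2]<z1);P=W[m]
    if len(P): print(z0,len(P),"med",np.median(P,0).round(1),"ext",np.ptp(P,0).round(1))
# jar mouth: ring/hole per image, search centre maximizing fit of model neck ring vs brightness
for tag,e in(("c side",d["side"]),("a side",a["side"]),("a top",a["top"])):
    print(tag,"mouth proj",proj(e,[[577,-50.3,125]]).round(1),"tube z155,200",proj(e,[[577,-50.3,156],[577,-50.3,200]]).round(1).tolist())
def rows(e,cx,cy,r=7): 
    g=cv2.cvtColor(e[0],cv2.COLOR_BGR2GRAY); return g[cy-r:cy+r+1,cx-r:cx+r+1]
print("a side 285,238\n",rows(a["side"],285,238));print("a top 313,184\n",rows(a["top"],313,184))
S=cv2.cvtColor(d["side"][0],cv2.COLOR_BGR2HSV)[...,1]
print("c side sat rows 205-235, cols 278-296\n",S[205:242:2,276:298])
```

```text
155 9 med [575.1 -50.  158.9] ext [ 5.6  9.6 13.2]
170 11 med [576.4 -50.8 178.6] ext [ 7.4  6.8 13.7]
185 7 med [575.5 -50.  191.8] ext [6.5 5.7 7.9]
203 37 med [574.5 -54.6 216.5] ext [14.6 11.4 27. ]
237 74 med [573.1 -57.1 247.2] ext [33.3 27.5 12.3]
c side mouth proj [[285.3 237.8]] tube z155,200 [[285.7, 229.8], [286.3, 218.1]]
a side mouth proj [[285.3 237.8]] tube z155,200 [[285.7, 229.8], [286.3, 218.1]]
a top mouth proj [[312.8 183.7]] tube z155,200 [[314.2, 182.1], [316.4, 179.6]]
a side 285,238
 [[167 169 170 170 171 170 170 172 172 170 167 164 162 164 173]
 [167 168 170 171 171 172 173 173 172 171 167 163 162 162 172]
 [166 169 171 173 180 186 191 193 190 179 172 166 162 163 174]
 [167 169 179 193 208 216 218 221 219 209 198 182 167 163 180]
 [168 176 198 223 232 231 226 225 227 226 225 213 185 168 179]
 [169 188 221 237 236 223 207 206 211 220 232 233 213 179 180]
 [180 207 233 241 229 199 180 178 180 196 227 241 229 197 192]
 [202 224 239 242 229 197 176 172 173 192 227 242 236 214 208]
 [222 230 235 239 235 221 204 197 201 217 235 242 235 225 222]
 [232 231 221 223 23
[... 2426 characters left out ...]
5  57  56  58  60  73 108 130
  137 138 139 139]
 [ 60  58  59  59  60  58  58  56  55  56  56  57  57  59  61  75 110 130
  137 137 140 138]
 [ 60  59  61  59  60  59  60  58  58  56  56  58  59  60  63  81 114 133
  137 137 138 138]
 [ 60  59  59  60  60  58  57  58  58  59  58  59  59  59  62  79 109 129
  138 138 138 139]
 [ 59  59  60  60  59  58  56  57  58  56  57  56  57  57  60  63  79 105
  125 134 139 139]
 [ 59  59  60  59  57  56  57  58  60  60  59  60  57  55  56  61  72  90
  101 112 124 135]
 [ 59  59  59  57  56  55  51  48  51  53  53  51  52  55  56  62  79 100
  111 106 101 112]
 [ 60  57  58  57  59  57  51  41  37  39  37  40  44  53  57  57  63  82
  104 114 108  97]]
```

```bash
python3 -m inch '{"increments":[[0.0008,-0.0028,0,0,0,0],[0.0008,-0.0028,-0.015,0,0,0],[0.0008,-0.0028,-0.03,0,0,0],[0.0008,-0.0028,-0.045,0,0,0],[0.0008,-0.0028,-0.055,0,0,0],[0.0008,-0.0028,-0.065,0,0,0],[0.0008,-0.0028,-0.067,0,0,0],[0.0008,-0.0028,-0.067,0,0,0]]}'
python3 - <<'E'
from h import *
d=snap("e");print(arm.observe()["contact_force"])
cv2.imwrite("pics/e.png",cv2.resize(d["side"][0][195:275,250:330],(560,560),interpolation=cv2.INTER_CUBIC))
E
```

```text
time_s: 6.9
tool_pos: [577.6, -53.8, 215.1]
tool_rot: [0.885, -0.466, -0.0, 0.0]
contact_force: [0.2, 0.4, 0.6]
grip_width: 23.4
grip_force: 39.4
[ 0.60468496 -0.66396121 -0.72682645]
```

View pics/e.png

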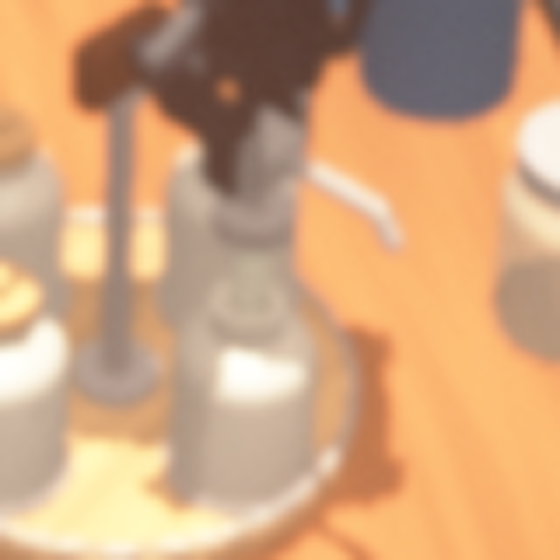

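The dip tube is in the mouth with no contact force, and the collar is centred over the neck (crop (255,225) against (250,310)). I'll continue slowly.

```bash
python3 -m inch '{"increments":[[0,0,-0.004,0,0,0],[0,0,-0.008,0,0,0],[0,0,-0.012,0,0,0],[0,0,-0.015,0,0,0],[0,0,-0.015,0,0,0]]}'; python3 -m inch '{"increments":[[0,0,-0.004,0,0,0],[0,0,-0.008,0,0,0],[0,0,-0.012,0,0,0],[0,0,-0.015,0,0,0],[0,0,-0.015,0,0,0]]}'
```

```text
time_s: 7.5
tool_pos: [577.1, -53.5, 199.3]
tool_rot: [0.885, -0.466, -0.001, 0.0]
contact_force: [-1.0, 0.4, -1.5]
grip_width: 23.1
grip_force: 39.4
time_s: 8.0
tool_pos: [577.2, -53.6, 184.3]
tool_rot: [0.885, -0.466, -0.001, 0.0]
contact_force: [-0.3, 2.8, -2.6]
grip_width: 23.2
grip_force: 39.3
```

```bash
python3 -m inch '{"increments":[[0,0,-0.004,0,0,0],[0,0,-0.008,0,0,0],[0,0,-0.011,0,0,0],[0,0,-0.011,0,0,0]]}'; python3 -m inch '{"increments":[[0,0,-0.001,0,0,0],[0,0,-0.002,0,0,0],[0,0,-0.003,0,0,0],[0,0,-0.003,0,0,0]]}'
```

```text
time_s: 8.4
tool_pos: [577.2, -53.7, 173.4]
tool_rot: [0.885, -0.466, -0.0, 0.0]
contact_force: [-0.8, 4.2, -4.0]
grip_width: 23.4
grip_force: 39.2
time_s: 8.8
tool_pos: [577.4, -53.6, 171.0]
tool_rot: [0.885, -0.466, -0.0, -0.0]
contact_force: [-2.8, 5.0, 0.9]
grip_width: 23.3
grip_force: 39.7
```

```bash
python3 -m inch '{"increments":[[-0.0004,0.0007,0,0,0,0],[-0.0006,0.0009,0,0,0,0],[-0.0006,0.0009,-0.001,0,0,0],[-0.0006,0.0009,-0.001,0,0,0]]}'; python3 -m inch '{"increments":[[0,0,-0.001,0,0,0],[0,0,-0.001,0,0,0],[0,0,-0.001,0,0,0]]}'
```

```text
time_s: 9.2
tool_pos: [577.3, -53.2, 170.4]
tool_rot: [0.885, -0.466, 0.001, 0.0]
contact_force: [-1.1, 2.1, 2.5]
grip_width: 23.5
grip_force: 39.8
time_s: 9.5
tool_pos: [577.7, -53.0, 170.3]
tool_rot: [0.885, -0.466, 0.001, -0.0]
contact_force: [-2.5, 3.5, 11.1]
grip_width: 23.4
grip_force: 40.9
```

Contact force is up 11 N at the expected height (collar seated). I'll release, lift clear and look.

```bash
python3 -m inch '{"increments":[[0,0,0.0007,0,0,0],[0,0,0.0007,0,0,0],[0,0,0.0007,0,0,0],[0,0,0.0007,0,0,0],[0,0,0.0007,0,0,0],[0,0,0.0007,0,0,0]]}' 0.2; python3 -m inch '{"increments":[[0,0,0.01,0,0,0],[0,0,0.03,0,0,0],[0,0,0.06,0,0,0],[0,0,0.09,0,0,0],[0,0,0.12,0,0,0],[0,0,0.15,0,0,0],[0,0,0.15,0,0,0]]}'
python3 - <<'E'
from h import *
d=snap("f")
cv2.imwrite("pics/f.png",cv2.resize(d["side"][0][185:275,240:340],(667,600),interpolation=cv2.INTER_CUBIC))
E
```

```text
time_s: 10.1
tool_pos: [576.9, -53.0, 169.6]
tool_rot: [0.885, -0.466, -0.0, 0.0]
contact_force: [1.2, 0.4, -0.6]
grip_width: 51.2
grip_force: 0.0
time_s: 10.8
tool_pos: [578.5, -53.2, 324.7]
tool_rot: [0.885, -0.466, 0.004, -0.001]
contact_force: [0.8, -0.1, 0.2]
grip_width: 51.2
grip_force: 0.0
```

View pics/f.png

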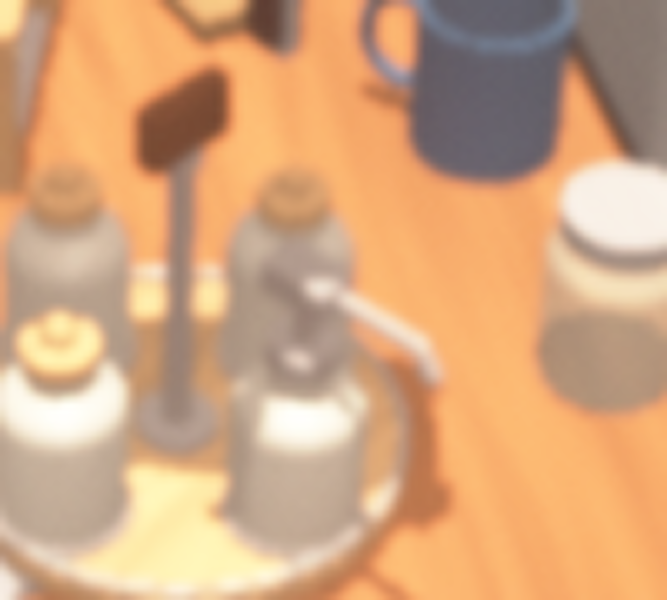

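The pump stands upright in the open jar, collar on the neck, spout pointing outward to the right (tip at side px (304.8,241)). I'll re-measure the handle and spout azimuth.

Run:
```python
from h import *
d=load("f")
A=np.array([535,9.5])
for az in(-65,-60,-55.5,-51,-46):
    a=np.radians(az);print(az,proj(d["side"],[[*(A+145*np.array([np.cos(a),np.sin(a)])),158]]).round(1))
for n in d:
    W=cloud(d[n]);P=W[(np.hypot(W[...,0]-535,W[...,1]-9.5)<40)&(W[...,2]>200)&(W[...,2]<236)]
    if len(P)>9: print(n,len(P),np.round(np.array(sum(map(list,[cv2.minAreaRect(P[:,:2].astype(np.float32))[0],cv2.minAreaRect(P[:,:2].astype(np.float32))[1]]),[])+[cv2.minAreaRect(P[:,:2].astype(np.float32))[2]]),1))
print(arm.observe()["tool_pos"],arm.observe()["tool_rot"])
# refine handle + axis from silhouettes of scene a (dark bar)
e=load("a")
def cost(p):
    c=0
    for n in e:
        u=proj(e[n],[[535,9.5,213]])[0].astype(int);sl=(slice(u[1]-14,u[1]+14),slice(u[0]-14,u[0]+14))
        V=cv2.cvtColor(e[n][0],cv2.COLOR_BGR2HSV)[...,2].astype(float)[sl];R=cv2.cvtColor(e[n][0],cv2.COLOR_BGR2HSV)[...,1].astype(float)[sl]
        m=np.clip((150-e[n][0][...,2][sl].astype(float))/60,0,1)*(R>110)
        c+=((render(e[n],[box(-7.5,7.5,-25,25,196,230)@rz(p[2]).T+[p[0],p[1],0]])[sl]-m)**2).mean()
    return c
r=minimize(cost,[535,9.5,np.radians(-56)],method="Nelder-Mead",options=dict(initial_simplex=[[535,9.5,-.97],[540,9.5,-.97],[535,14,-.97],[535,9.5,-.85]]));print(r.x[:2],np.degrees(r.x[2]),r.fun)
# cup fit via rim depth: circle of rim from top
```

```text
-65 [[298.7 245.8]]
-60 [[302.2 243.8]]
-55.5 [[305.  241.8]]
-51 [[307.5 239.7]]
-46 [[310.  237.3]]
side 167 [535.   10.2  51.   19.2  34.6]
top 88 [535.6   8.9  49.4  16.1  33.5]
[577.23343929 -52.95762894 320.68568168] [ 8.84814838e-01 -4.65941935e-01  8.75001115e-04 -2.21395862e-04]
[533.76558028   5.56144262] -21.949904553878397 0.17702092969540756
```

```bash
python3 -m inch '{"increments":[[-0.004,0.006,0,0,0,-8],[-0.008,0.012,0,0,0,-16],[-0.012,0.018,0,0,0,-24],[-0.016,0.024,0,0,0,-32],[-0.02,0.03,0,0,0,-40],[-0.024,0.036,0,0,0,-48],[-0.028,0.042,0,0,0,-56],[-0.032,0.048,0,0,0,-64]]}'; python3 -m inch '{"increments":[[-0.004,0.006,0,0,0,-8],[-0.008,0.012,0,0,0,-16],[-0.0098,0.0145,0,0,0,-24],[-0.0098,0.0145,0,0,0,-26.2],[-0.0098,0.0145,-0.02,0,0,-26.2],[-0.0098,0.0145,-0.04,0,0,-26.2],[-0.0098,0.0145,-0.05,0,0,-26.2],[-0.0098,0.0145,-0.05,0,0,-26.2]]}'
```

```text
time_s: 11.7
tool_pos: [544.1, -4.6, 318.6]
tool_rot: [-0.501, 0.865, 0.001, -0.001]
contact_force: [-0.2, -0.3, 0.5]
grip_width: 51.0
grip_force: 0.0
time_s: 12.5
tool_pos: [533.9, 9.8, 267.9]
tool_rot: [-0.295, 0.956, 0.001, -0.002]
contact_force: [-0.0, 0.0, 1.0]
grip_width: 51.1
grip_force: 0.0
```

```bash
python3 -m inch '{"increments":[[0,0,-0.015,0,0,0],[0,0,-0.03,0,0,0],[0,0,-0.045,0,0,0],[0,0,-0.055,0,0,0],[0,0,-0.055,0,0,0],[0,0,-0.055,0,0,0]]}'; python3 -m inch '{"increments":[[0,0,0,0,0,0],[0,0,0,0,0,0],[0,0,0,0,0,0],[0,0,0,0,0,0],[0,0,0,0,0,0],[0,0,0,0,0,0]]}' -1 60
```

```text
time_s: 13.1
tool_pos: [535.4, 9.6, 215.3]
tool_rot: [-0.295, 0.956, -0.0, 0.0]
contact_force: [-0.5, -0.2, 0.2]
grip_width: 51.1
grip_force: 0.0
time_s: 13.7
tool_pos: [535.1, 10.1, 215.5]
tool_rot: [-0.295, 0.956, 0.0, 0.0]
contact_force: [-2.3, 2.7, 5.9]
grip_width: 14.2
grip_force: 60.6
```

```bash
python3 -m inch '{"increments":[[0,0,0,0,0,-1],[0,0,0,0,0,-3],[0,0,0,0,0,-6],[0,0,0,0,0,-10],[0,0,0,0,0,-14],[0,0,0,0,0,-18],[0,0,0,0,0,-22],[0,0,0,0,0,-26]]}'; python3 -m inch '{"increments":[[0,0,0,0,0,-4],[0,0,0,0,0,-8],[0,0,0,0,0,-12],[0,0,0,0,0,-16],[0,0,0,0,0,-20],[0,0,0,0,0,-24],[0,0,0,0,0,-28],[0,0,0,0,0,-32]]}'; python3 -m inch '{"increments":[[0,0,0,0,0,-4],[0,0,0,0,0,-8],[0,0,0,0,0,-12],[0,0,0,0,0,-16],[0,0,0,0,0,-20],[0,0,0,0,0,-24],[0,0,0,0,0,-27],[0,0,0,0,0,-30]]}'; python3 -m inch '{"increments":[[0,0,0,0,0,-2.5],[0,0,0,0,0,-4.5],[0,0,0,0,0,-6],[0,0,0,0,0,-7],[0,0,0,0,0,-7],[0,0,0,0,0,-7]]}'
python3 - <<'E'
from h import *
d=snap("g"); a=load("a")
for n in a:
    W=cloud(a[n]);P=W[(np.hypot(W[...,0]-396,W[...,1]+55)<85)&(W[...,2]>9)&(W[...,2]<20)&(np.hypot(W[...,0]-535,W[...,1]-9.5)>111)]
    print("tray",n,len(P),cv2.minAreaRect(P[:,:2].astype(np.float32)))
    P=W[(np.hypot(W[...,0]-396.5,W[...,1]+54.7)<48)&(W[...,2]>95)&(W[...,2]<105)]
    f=lambda p:np.abs(np.hypot(P[:,0]-p[0],P[:,1]-p[1])-36).sum()
    print("rim",n,minimize(f,[396.5,-54.7],method="Nelder-Mead").x)
A=np.array([535,9.5])
for az in(-160,-155,-150):
    t=np.radians(az);print(az,[proj(d[n],[[*(A+145*np.array([np.cos(t),np.sin(t)])),158]]).round(1).tolist() for n in d])
x=cv2.resize(d["side"][0][175:295,185:305],(600,600),interpolation=cv2.INTER_CUBIC)
cv2.imwrite("pics/g.png",x)
E
```

```text
time_s: 14.5
tool_pos: [534.8, 10.8, 215.5]
tool_rot: [-0.071, 0.997, 0.001, 0.0]
contact_force: [-3.3, 7.2, 6.7]
grip_width: 14.2
grip_force: 60.7
time_s: 15.3
tool_pos: [535.0, 11.7, 215.4]
tool_rot: [0.206, 0.978, 0.002, -0.0]
contact_force: [-2.5, 12.6, 6.4]
grip_width: 14.0
grip_force: 60.5
time_s: 16.1
tool_pos: [535.5, 12.4, 215.4]
tool_rot: [0.452, 0.892, 0.003, -0.0]
contact_force: [0.0, 16.8, 3.7]
grip_width: 14.2
grip_force: 60.2
time_s: 16.7
tool_pos: [535.7, 12.5, 215.4]
tool_rot: [0.505, 0.863, 0.003, -0.001]
contact_force: [0.1, 16.8, 3.8]
grip_width: 14.4
grip_force: 60.2
tray side 828 ((380.2623596191406, -60.40618133544922), (117.23223114013672, 129.27911376953125), 23.951082229614258)
rim side [396.09576908 -53.81736464]
tray top 638 ((382.34271240234375, -63.623443603515625), (117.23460388183594, 125.07589721679688), 24.094030380249023)
rim top [396.857727   -55.74498583]
-160 [[[223.1, 234.7]], [[311.4, 232.3]]]
-155 [[[225.4, 237.2]], [[314.7, 231.0]]]
-150 [[[228.0, 239.7]], [[318.0, 229.4]]]
```

View pics/g.png

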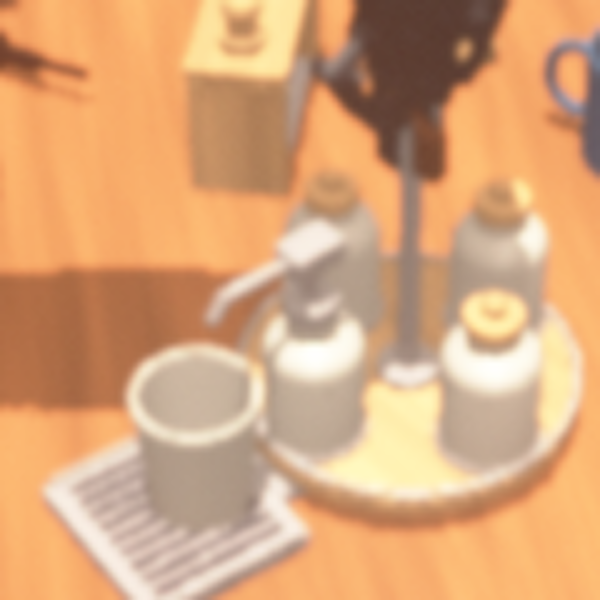

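The carousel is turned about 95° and the pump is still seated, with its spout near the cup (tip at side px (227.4,238.6), az about -151.5°). I need about 4.4° more, and I'll relieve the sideways force.

```bash
python3 -m inch '{"increments":[[0,0.001,0,0,0,-1],[0,0.002,0,0,0,-2.5],[0,0.0028,0,0,0,-3.8],[0,0.0028,0,0,0,-4.4],[0,0.0028,0,0,0,-4.4],[0,0.0028,0,0,0,-4.4],[0,0.0028,0,0,0,-4.4]]}'
python3 - <<'E'
from h import *
d=snap("i");e=d["side"];o=arm.observe();print(o["ft_torque"],o["contact_force"])
# lids/jar positions by yellow colour in side view, scene a vs i
for tag,s in(("a",load("a")),("i",d)):
    W=cloud(s["side"]);R=np.hypot(W[...,0]-535,W[...,1]-10)
    hs=cv2.cvtColor(s["side"][0],cv2.COLOR_BGR2HSV)
    m=((R>50)&(R<105)&(W[...,2]>126)&(W[...,2]<150)&(hs[...,1]>90)).astype(np.uint8)
    k,l,st,cc=cv2.connectedComponentsWithStats(m)
    for i in range(1,k):
        if st[i,4]>15:
            P=W[l==i].mean(0);print(tag,st[i,4],P.round(1),"az from axis",np.degrees(np.arctan2(P[1]-10,P[0]-535)).round(1),"r",np.hypot(P[1]-10,P[0]-535).round(1),"px",cc[i].round(1))
cv2.imwrite("pics/i.png",cv2.resize(e[0][175:295,185:305],(600,600),interpolation=cv2.INTER_CUBIC))
E
```

```text
time_s: 17.5
tool_pos: [535.9, 12.7, 215.5]
tool_rot: [0.538, 0.843, 0.001, 0.001]
contact_force: [2.4, 4.0, 5.8]
grip_width: 14.2
grip_force: 60.6
[ 0.66412247 -0.13217473 -0.03677   ] [1.30278942 3.95995656 6.05083855]
a 77 [491.7  67.9 133.7] az from axis 126.8 r 72.3 px [249.1 213.1]
a 79 [594.3  50.5 132.9] az from axis 34.3 r 71.9 px [283.2 213. ]
a 81 [473.  -35.6 134. ] az from axis -143.7 r 76.9 px [248.9 236.6]
i 82 [503.4  74.8 133.4] az from axis 116.0 r 72.0 px [252.5 211.3]
i 83 [600.7  38.6 133. ] az from axis 23.5 r 71.6 px [286.1 215.2]
i 26 [564.6 -57.4 136.6] az from axis -66.3 r 73.6 px [281.8 237.1]
i 24 [558.3 -66.9 129.8] az from axis -73.2 r 80.3 px [280.3 241.3]
```

View pics/i.png

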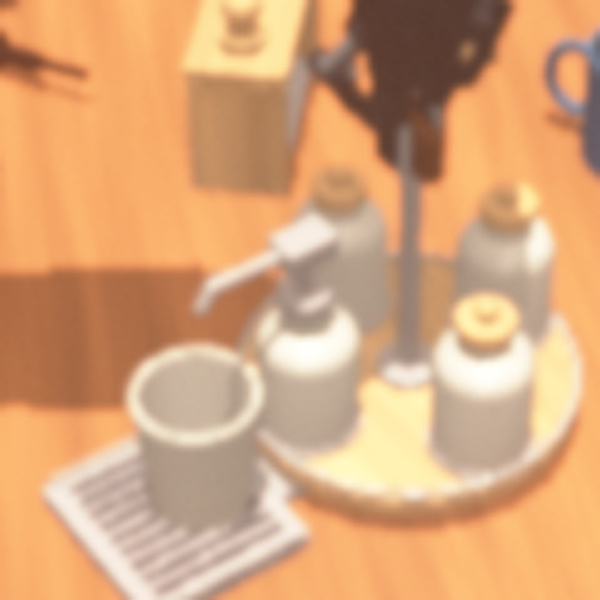

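Tool-derived carousel azimuth is -155.1° and the cup's is -155.1° (tray says -155 to -156°). The spout tip at side px (225.6,236) is over the cup, which has not moved, and the fingers hold the handle well clear of the pump. I'll hand in.

```bash
python3 -m inch '{"increments":[[0,0,0,0,0,0],[0,0,0,0,0,0],[0,0,0,0,0,0]]}'; python3 -c "
from plant import arm
print(arm.job_done())"
```

```text
time_s: 17.9
tool_pos: [535.9, 12.7, 215.5]
tool_rot: [0.538, 0.843, 0.001, 0.001]
contact_force: [0.6, 3.9, 6.3]
grip_width: 14.5
grip_force: 60.6
the job is handed in; nothing more can be done
None
```

I handed the job in at 17.9 s: the pump is seated upright in the open jar, that jar is turned squarely to the cup with the spout over it, and the gripper holds the carousel by its centre handle, clear of the pump (the verdict was not shown).

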